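Fit the filter cell to the camera nose and hold it home

ROBOT

A 6-joint arm with a two-finger parallel gripper is mounted at the origin on the work surface. World frame = base frame: x ahead of the robot, y to its left, z up, the work surface at z = 0. Lengths are in mm, angles in degrees, forces in N, time in s.
With the tool pointing down it reaches from about 300 to 850 mm from the base axis. Payload 4.2 kg.
Tool frame: the origin (TCP) lies between the finger pads; the fingertips stand 11 mm ahead of it and the grasp point (between the pads) lies 8 mm behind it (env.tips_ahead is the distance from the TCP to the fingertips, in mm); z points along the fingers, y is the line along which they close (so a half turn about z gives the same grasp; the last joint's range is limited). The gripper opens to 91 mm and grips with 3 to 60 N. Pads are 32 mm wide; open, the fingers measure 118 mm over their backs; the gripper's body (76 mm by 178 mm) begins 60 mm behind the grasp point.
Start: joints at [-65.317, 18.312, 89.639, -0, 72.044, -1.146], TCP at [250.524, -517.571, 224.976] pointing down, gripper open.
Joint ranges: [-177.97, 177.97], [-48.28, 115.42], [12.27, 149.76], [-77.06, 257.06], [2.81, 150.46], [-146.56, 146.56]. Speed limits (degrees/s): [147.25, 147.25, 180, 180, 180, 180].

INTERFACE

Orientations are given as [roll, pitch, yaw] about the fixed x, y, z axes, in that order (R = Rz(yaw) Ry(pitch) Rx(roll)).
In Python, from workcell import env, cams gives the robot as it stands.
- The arm moves only by the tool step_arm, never from a script. Its arguments are lists of equal length, an entry for each row: "linear": the shift along the tool's x, y, z in units of 30 cm (1.0 is 30 cm), a list of three; "turn": the turn about the tool's z in units of 360 degrees (1.0 is 360 degrees). In form: {"linear": [[tx, ty, tz], ...], "turn": [turn, ...]}. A call has 1 to 20 rows; each row is the pose to reach, as a shift and turn from the pose commanded when the call began, along the tool's axes at that moment, turning the shorter way round; what a row does not reach only later rows make up. A row lasts 1/8 s, in which the tool goes at most 62.5 mm and 10.7 degrees, less where a joint would pass 70% of its speed; a pose out of reach is approached as far as the arm can. A call with a number of a shift or a turn outside -1 to 1 is refused whole. A call with a gripper value outside its range is refused whole. "fingers" is the closure, from -1 (fully open) to 1 (shut), so that 0 is half open, set as the call begins (left out, the last holds). The fingers move at their own pace and stop on an object; "force" is the grip in N (left out, the last holds). Time passes only in rows, so rows that repeat a pose let the fingers close. It gives the time, the measured TCP pose, the force, the opening and the grip force at its end, in the units of the state.
- env.state(): the state, without advancing time (a new reading comes with each control period).
- cams.grab_frame(name): name is "scene" or "top" or "wrist"; returns a dict with "color" (420x560x3 uint8, blue, green, red), "fx", "fy", "cx", "cy" (pixels), "extrinsics" (4x4, takes a point from camera to world coordinates); the wrist camera has in their place "tool_from_camera" (4x4, takes a point from camera to tool coordinates, whose origin is the TCP and whose axes are the flange's). Camera axes: x right, y down, z forward; pixel columns grow to the right and rows downward; lengths in mm; the calibration is good to about 2 mm. A picture is of the moment at which its call begins: read the wrist's pose just before it. There is no depth.
- env.job_done(): hands the job in; it is judged then, once.
The state is a dict: "time_s": time; "qpos": joint angles; "qvel": joint speeds; "effort": joint torques, N m; "ee_pos": TCP position; "ee_rot": TCP orientation; "force": force on the tool from outside, world axes, zero at the start; "torque": the same for the moment, N m; "gripper_width": finger opening in mm; "gripper_force": force on a finger pad.
Only numpy, scipy, OpenCV 4.12 (cv2) and the standard library are available. Lean on these libraries where they do the work, as an engineer would, in place of code of your own. Each camera call takes 0.05 s, during which the arm holds its last target. There are 200 camera calls.

TASK

Pick up the knurled filter cell and slip it mouth-down over the camera's upright lens nose, turn it under light pressure until the keyways hidden in its bore drop over the nose's pins, and push it fully home on the shoulder against the spring seal. Be gentle with it, for its wall is thin and its window is glass: squeeze it with no more than about 30 N and never bear hard on it. Finish still gripping it and holding it pushed home, because its set screws are tightened next, and leave everything else on the bench where it lies.

Things in the scene. Friction and masses are not known exactly. Their poses are not given: they have to be found in the camera images.
- cell_centre (a point): Filter cell: bare aluminium collar with a straight-knurled side and a glass window in its top, standing mouth-down on the bench. 56 mm outside diameter, 48 mm tall, 0.10 to 0.17 kg. This point: on its axis, half-way up (24 mm above its lower edge). z is the collar's axis, up. Grip it across the diameter from above, at its middle or a little higher; the knurling holds well.
- cell_mouth (a point): Centre of the filter cell's lower edge (its open mouth), 24 mm below its centre, same axes. The bore is 42 mm in diameter and 43 mm deep. Three straight keyways, 9 mm wide and 4.5 mm deep, run its whole depth, at 0 and +-120 degrees from the cell's own x axis; they cannot be seen from outside. Three tiny black set screws sit half-way between them, 8 mm up its side.
- rig: Camera: beige box 82 x 72 mm, its face 138 mm above the bench, fixed nose-up in a cradle of bare aluminium angle between two uprights. Frame 140 mm along its x, 175 mm along its y; uprights 122 mm high at y = +-66 to 87 mm. Origin on the bench, on the vertical axis of the lens nose; x away from the robot at yaw 0, z up. It does not move.
- nose_seat (a point): Centre of the shoulder (52 mm diameter, 163 mm above the bench) on which the cell's lower edge sits when fully home; axes as the camera's. A cell whose keyways miss the pins rests on them with its mouth 16 mm above this. Over the pins it goes down freely to 4.5 mm; there it meets the spring seal. Beside and below the shoulder there is room for fingertips.
- nose_tip (a point): Top centre of the black upright lens nose, 34 mm above the shoulder. It is 40 mm in diameter; its last 5 mm taper to 34 mm. Three steel pins, 4.5 mm thick, 120 degrees apart, stick out of its side to a radius of 24.5 mm, centred 20 mm below this point. The nose is screwed in: the pins' angle about the axis is different every time and is not given by these axes.
- seal (a joint): Travel of the black spring seal ring round the foot of the nose, in m: 0 when free, standing 4.5 mm proud of the shoulder; 0.0045 when a cell presses it flush. It needs about 4 N to begin and 7 to 8 N to be flush, and pushes a cell that is let go up again.
- spacer: Bystander: plain aluminium spacer ring, 44 mm diameter, 12 mm tall, lying some 95 mm beyond the filter cell. Origin at the centre of its underside.
- cap: Bystander: black lens cap, 58 mm diameter, 8 mm thick, lying some 100 mm nearer the robot than the filter cell. Origin at the centre of its underside.
- brush: Bystander: brush, 150 mm long along its x, lying in front of the camera. Origin at its underside.
- driver: Bystander: black-handled screwdriver, 190 mm long along its x, lying beyond the work. Origin at its underside.
- spanner: Bystander: steel spanner, 160 mm long along its x, lying at the right. Origin at its underside.
- solvent: Bystander: white bottle, 52 mm diameter, 120 mm tall, standing at the left. Origin at the centre of its underside.
- motor: Bystander: small gear motor, 115 mm long along its x and 36 mm tall, lying at the far left. Origin at its underside.

How it is judged (in metres and radians):
On the way, in this order (a step that is already met when the one before it is completed fails the run):
1. the filter cell is picked up clear of the bench (height (world z) of cell_mouth above 0.04 m and contact force between the fingers and cell above 0.5 N), for 0.1 s.
2. the filter cell is over the lens nose, square to it, with the nose in its bore (horizontal distance between cell_mouth and nose_seat below 0.0025 m and angle between the z axis of cell_mouth and the z axis of nose_seat, either way round below 0.08 rad and z of cell_mouth in the frame of nose_seat below 0.03 m), for 0.1 s.
At the end, for the whole second after the job is handed in: The filter cell is on the lens nose, within 2.5 mm of its axis and 0.08 rad of square, keyways over the pins and its mouth within 2 mm of the shoulder against the spring seal, at rest and still gripped (grasp point within 20 mm of its axis and not above its top) (horizontal distance between cell_mouth and nose_seat below 0.0025 m and angle between the z axis of cell_mouth and the z axis of nose_seat, either way round below 0.08 rad and z of cell_mouth in the frame of nose_seat below 0.002 m and contact force between the fingers and cell above 2 N and z of the grasp point in the frame of cell_centre below 0.028 m and horizontal distance between the grasp point and cell_centre below 0.02 m and linear speed of cell below 0.02 m/s); the arm keeps its last pose, push and grip.
It fails at once if the filter cell is squeezed by the fingers with more than about 40 N a side (contact force between the fingers and cell above 80 N).
It fails at once if the filter cell bears hard on the nose, the bench or the fingers, over 120 N all told (contact force between cell and anything else above 120 N).
It fails at once if another thing on the bench is shifted by more than 30 mm (distance of any of spacer, cap, brush, driver, spanner, solvent, motor from where it was at the start of the episode above 0.03 m).
It also fails if it takes over 61 s, if anything falls off the work surface, if the arm or the gripper's body presses on something with over 40 N, if the wrist force passes 120 N, or if a joint passes its speed limit or range.

## Working session

There is one attempt and no reset: what is moved stays moved. The work goes in short steps, Python scripts to look and compute and a tool call to move; the robot and the scene stay as the last step left them, time stands still between calls to the robot, and variables do not carry over. Pictures are saved under pics/ and viewed, at most 10 in all, crops included, and the job is handed in when it is done.

Besides the shell and the picture viewer there is one more tool, called after "Request:" as name([rows], argument=value, ...), one row to a line, values as JSON. step_arm: Moves the arm, as the interface text tells. Its arguments: {"type":"object","properties":{"linear":{"type":"array"},"turn":{"type":"array"},"fingers":{"type":"number"},"force":{"type":"number"}},"required":["linear","turn"]}

```bash
mkdir -p pics; ls
python3 - <<'E'
from workcell import env,cams
import cv2,numpy as np
s=env.state();print(s)
for n in("top","scene"):
    f=cams.grab_frame(n);cv2.imwrite(f"pics/{n}0.png",f["color"]);print(n,f["fx"],f["fy"],f["cx"],f["cy"],np.round(f["extrinsics"],4).tolist())
E
```

```text
pics
{'time_s': 0.0, 'qpos': array([-6.53156660e+01,  1.83499347e+01,  8.97090317e+01, -2.33196252e-04,
        7.20415810e+01, -1.14446736e+00]), 'qvel': array([ 0.11183751,  0.01508431, -0.07669977, -0.05668516, -0.03244262,
       -0.09507678]), 'effort': array([ 7.28920968e-04, -4.12468421e+01, -2.31972885e+01,  7.27319601e-02,
        4.57161048e-02, -1.52920456e-04]), 'ee_pos': array([ 250.32251179, -517.09830858,  224.11956667]), 'ee_rot': array([-1.79899468e+02, -1.78660855e-03,  2.58288719e+01]), 'force': array([0.455278  , 0.20792434, 0.71533591]), 'torque': array([ 0.02604534,  0.03102552, -0.01068024]), 'gripper_force': 0.0, 'gripper_width': 91.0608806607833}
top 537.8108565153365 537.8108565153365 284.09702591251335 215.16305074534952 [[0.0053, -0.9973, 0.0738, 466.4044], [-0.9999, -0.006, -0.0091, 16.7801], [0.0096, -0.0738, -0.9972, 1689.6381], [0.0, 0.0, 0.0, 1.0]]
scene 470.7094358319174 470.7094358319174 282.18642821616385 209.02946855815023 [[0.2253, 0.5745, -0.7869, 1483.2668], [0.9741, -0.1481, 0.1707, -204.2971], [-0.0185, -0.805, -0.593, 843.1856], [0.0, 0.0, 0.0, 1.0]]
```

View pics/top0.png

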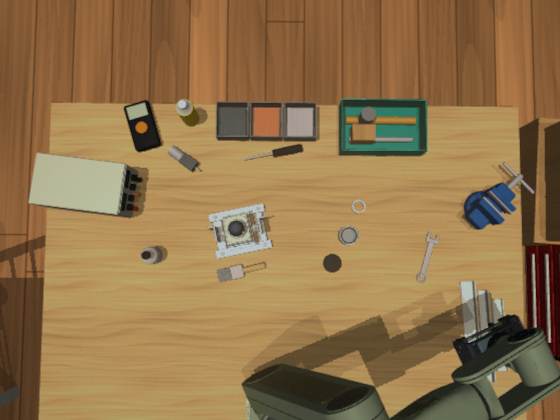

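View pics/scene0.png

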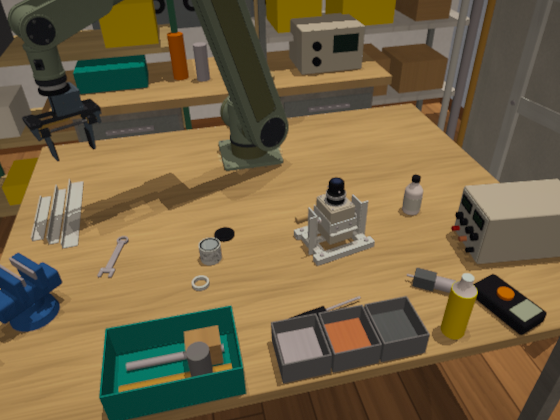

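The top view shows the cell at about (348,235), the lens nose at (236,228), the cap at (332,263) and the spacer at (359,206). The scene view agrees, with the cell at (209,250) and the nose at (337,185).

```bash
cat > h.py <<'E'
import numpy as np,cv2
from scipy.spatial.transform import Rotation as R
from workcell import env,cams
def T_tool(s):
    T=np.eye(4);T[:3,:3]=R.from_euler('xyz',s['ee_rot'],degrees=True).as_matrix();T[:3,3]=s['ee_pos'];return T
def ray(f,T,u,v,z):
    d=T[:3,:3]@np.array([(u-f['cx'])/f['fx'],(v-f['cy'])/f['fy'],1]);o=T[:3,3];return o+d*(z-o[2])/d[2]
def proj(f,T,p):
    q=np.linalg.inv(T)@np.append(p,1);return f['cx']+f['fx']*q[0]/q[2],f['cy']+f['fy']*q[1]/q[2]
def rel(s,p,yaw=None):
    "shift in tool units to world point p, given TCP; turn to yaw"
    T=T_tool(s);print('lin',np.round(T[:3,:3].T@(np.array(p)-T[:3,3])/300,4))
    if yaw is not None: print('turn(tool z down => -dyaw)',-(yaw-s['ee_rot'][2])/360)
E
python3 - <<'E'
from h import *
f=cams.grab_frame("top");T=f['extrinsics'];s=env.state()
for n,u,v,z in(("cell",348,235,48),("nose",236,228,197),("cap",332,263,8),("spacer",359,206,12)):
    print(n,ray(f,T,u,v,z).round(1))
c=ray(f,T,348,235,48);
rel(s,[c[0]-0,c[1],220])
im=f['color'];cv2.imwrite('pics/crop.png',cv2.resize(im[185:280,200:380],None,fx=4.4,fy=4.4,interpolation=cv2.INTER_CUBIC))
w=cams.grab_frame("wrist");print(w['tool_from_camera'].round(3).tolist(),w['fx'])
E
```

```text
cell [ 528.3 -193.9   48. ]
nose [540.4 136.4 197. ]
cap [ 442.3 -148.8    8. ]
spacer [ 620.8 -233.4   12. ]
lin [ 1.3036 -0.5664  0.0152]
[[0.001, -0.96, -0.281, 79.533], [1.0, 0.0, 0.001, -0.209], [-0.001, -0.281, 0.96, -159.519], [0.0, 0.0, 0.0, 1.0]] 337.291103603544
```

View pics/crop.png

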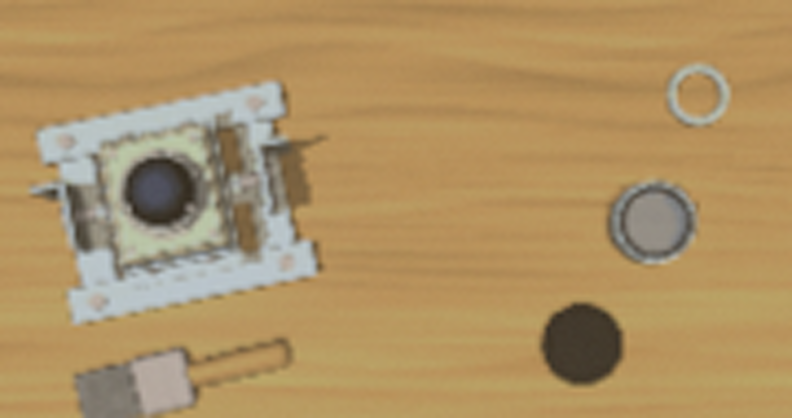

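The crop shows the rig with its nose centre at about (158,190) and the cell at (653,222). The rig yaw is about +10°. I'll go above the cell with the fingers square to the cap–spacer line.

Request:
step_arm([
  [0.65,-0.28,0],
  [0.65,-0.28,0],
  [0.65,-0.28,0],
  [0.65,-0.28,0],
  [0.65,-0.28,0],
], turn=[0,0,0,0,0], fingers=-1)

```text
time_s: 0.82
ee_pos: [390.3, -355.7, 224.9]
ee_rot: [-180.0, 0.0, 26.0]
force: [-0.3, -0.7, 0.2]
gripper_width: 91.4
gripper_force: 0.0
```

Request:
step_arm([
  [0.65,-0.286,0.2],
  [0.65,-0.286,0.2],
  [0.65,-0.286,0.2],
  [0.65,-0.286,0.2],
  [0.65,-0.286,0.2],
  [0.65,-0.286,0.2],
], turn=[0.148,0.148,0.148,0.148,0.148,0.148])

```text
time_s: 1.58
ee_pos: [527.5, -195.5, 164.3]
ee_rot: [180.0, 0.0, -27.6]
force: [-0.2, 0.2, 0.1]
gripper_width: 91.2
gripper_force: 0.0
```

Run:
```python
from h import *
s=env.state();print(s['time_s'],s['ee_pos'],s['ee_rot'],s['qvel'].round(1),s['qpos'].round(1))
f=cams.grab_frame("wrist");cv2.imwrite('pics/w1.png',f['color'])
print(proj(f,T_tool(s)@f['tool_from_camera'],[528.3,-193.9,48]))
```

```text
1.575 [ 527.46365862 -195.49923713  164.34400809] [ 1.79950619e+02  4.86851581e-02 -2.75557603e+01] [-0.8 -0.4  0.  -0.  -0.1 15.6] [-21.5  19.8  96.6  -0.   63.6  96.1]
(np.float64(278.2606028352451), np.float64(206.43047587886556))
```

View pics/w1.png

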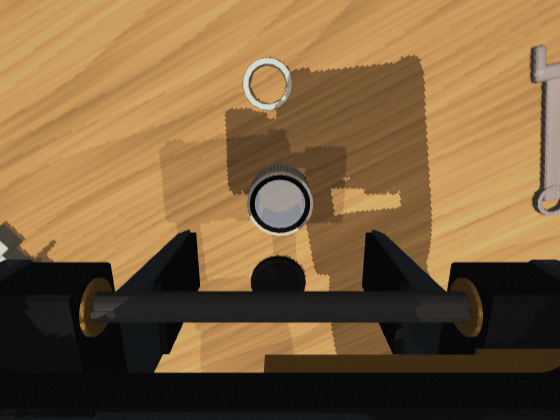

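The wrist view shows the cell's top centred at about (280,203), with the spacer above it and the cap below it. That is within 2–3 px of the prediction.

Run:
```python
from h import *
s=env.state();f=cams.grab_frame("wrist");T=T_tool(s)@f['tool_from_camera']
g=cv2.cvtColor(f['color'],6)[165:245,240:320]
m=(g<60).astype(np.uint8)
for c in cv2.findContours(m,cv2.RETR_CCOMP,cv2.CHAIN_APPROX_NONE)[0]:
    if len(c)>60:
        e=cv2.fitEllipse(c);p=(e[0][0]+240,e[0][1]+165);print(p,e[1],ray(f,T,*p,48).round(1))
c=ray(f,T,280,203.5,48);print(c,s['ee_pos']);rel(s,[c[0],c[1],22])
```

```text
(279.0497245788574, 203.43505859375) (56.16262435913086, 59.29108428955078) [ 530.2 -196.    48. ]
(279.12102127075195, 203.56414413452148) (49.6376953125, 51.517547607421875) [ 530.1 -196.    48. ]
[ 529.7844597  -196.69122321   48.        ] [ 527.34778335 -195.79187753  164.53447817]
lin [ 0.0088 -0.0015  0.4751]
```

Request:
step_arm([
  [0.008,-0.003,0.15],
  [0.008,-0.003,0.3],
  [0.008,-0.003,0.4],
  [0.008,-0.003,0.475],
  [0.008,-0.003,0.475],
  [0.008,-0.003,0.475],
], turn=[0,0,0,0,0,0], fingers=-1)

```text
time_s: 2.42
ee_pos: [530.7, -196.0, 23.3]
ee_rot: [-180.0, -0.1, -27.5]
force: [0.3, 0.0, 0.2]
gripper_width: 91.0
gripper_force: 0.0
```

Request:
step_arm([
  [0,0,0],
  [0,0,0],
  [0,0,0],
  [0,0,0],
  [0,0,0],
  [0,0,0],
  [0,0,0],
  [0,0,0],
], turn=[0,0,0,0,0,0,0,0], fingers=1, force=22)

```text
time_s: 3.42
ee_pos: [530.2, -195.2, 22.7]
ee_rot: [180.0, -0.0, -27.4]
force: [-1.1, 0.1, 5.2]
gripper_width: 55.6
gripper_force: 22.0
```

Request:
step_arm([
  [0,0,-0.1],
  [0,0,-0.25],
  [0,0,-0.42],
  [0,0,-0.6],
  [0,0,-0.72],
  [0,0,-0.8],
  [0,0,-0.8],
  [-0.05,-0.06,-0.8],
  [-0.14,-0.17,-0.8],
  [-0.25,-0.3,-0.8],
  [-0.37,-0.44,-0.8],
  [-0.49,-0.58,-0.8],
  [-0.6,-0.71,-0.8],
  [-0.69,-0.82,-0.8],
  [-0.75,-0.88,-0.8],
  [-0.77,-0.907,-0.8],
  [-0.77,-0.907,-0.8],
  [-0.77,-0.907,-0.8],
], turn=[0,0,0,0,0,0,0,0,-0.01,-0.02,-0.03,-0.04,-0.049,-0.049,-0.049,-0.049,-0.049,-0.049])

```text
time_s: 5.68
ee_pos: [450.6, 152.1, 262.0]
ee_rot: [180.0, 0.0, -9.9]
force: [-0.6, -0.7, -1.3]
gripper_width: 55.7
gripper_force: 22.0
```

Run:
```python
from h import *
s=env.state();print(s['time_s'],s['ee_pos'],s['ee_rot'],s['force'],s['gripper_width'],s['qpos'].round(1))
f=cams.grab_frame("wrist");cv2.imwrite('pics/w2.png',f['color'])
print(proj(f,T_tool(s)@f['tool_from_camera'],[540.4,136.4,197]))
```

```text
5.675 [450.55981965 152.0959286  262.03209195] [ 1.79952727e+02  2.75541275e-02 -9.85794154e+00] [-0.5553983  -0.68394758 -1.26100076] 55.71883243287171 [ 17.3   8.   98.1  -0.   74.  117.2]
(np.float64(280.6696813086978), np.float64(89.7830929228419))
```

View pics/w2.png

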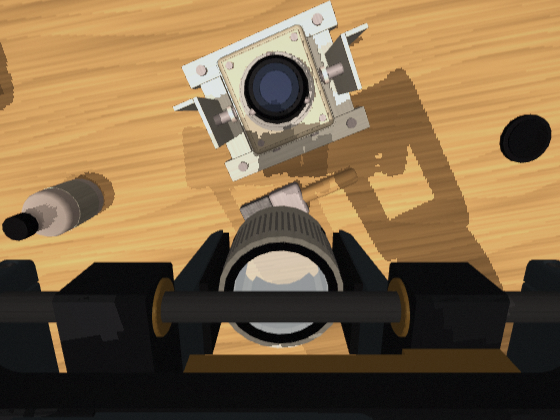

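The nose tip is at about (277,88) and the held cell's top is at about (281,290). I'll measure both and zoom on the nose to look for the pins.

Run:
```python
from h import *
s=env.state();f=cams.grab_frame("wrist");tt=T_tool(s);T=tt@f['tool_from_camera']
im=f['color'];g=cv2.cvtColor(im,6);hsv=cv2.cvtColor(im,40)
def fit(m,off,z,minl):
    for c in cv2.findContours(m.astype(np.uint8),cv2.RETR_LIST,cv2.CHAIN_APPROX_NONE)[0]:
        if len(c)>minl:
            e=cv2.fitEllipse(c);p=(e[0][0]+off[0],e[0][1]+off[1]);w=ray(f,T,*p,z);print(np.round(p,1),np.round(e[1],1),'world',w.round(1),'tool',(tt[:3,:3].T@(w-tt[:3,3])).round(2))
b=im[40:140,225:330].astype(int)
print('black');fit(g[40:140,225:330]<60,(225,40),192,80)
print('blueface');fit((b[...,0]-b[...,2]>25),(225,40),197,60)
print('top');t=cams.grab_frame('top');bt=t['color'][210:250,215:260].astype(int)
print('pred celltop',proj(f,T,tt[:3,3]+[0,0,25.3]))
cv2.imwrite('pics/w3.png',cv2.resize(im[30:150,200:360],None,fx=5,fy=5,interpolation=cv2.INTER_CUBIC))
for c in cv2.findContours((bt.sum(2)<200).astype(np.uint8),cv2.RETR_EXTERNAL,cv2.CHAIN_APPROX_NONE)[0]:
    if len(c)>25:
        e=cv2.fitEllipse(c);print(e,ray(t,t['extrinsics'],e[0][0]+215,e[0][1]+210,192))
```

```text
black
[275.2  86.9] [32.7 33.4] world [543.1 139.4 192. ] tool [93.22 -3.5  70.14]
[275.9  88.9] [63.  67.4] world [541.8 139.2 192. ] tool [92.02 -3.04 70.14]
blueface
[275.3  86.9] [30.7 31.7] world [542.8 139.3 197. ] tool [92.94 -3.37 65.14]
top
pred celltop (np.float64(280.60989689375725), np.float64(294.0519668504036))
((21.43910789489746, 34.600303649902344), (4.807507038116455, 11.81271743774414), 147.61007690429688) [494.46937366 135.04895768 192.        ]
((20.775896072387695, 18.144676208496094), (13.825460433959961, 14.968071937561035), 29.57447624206543) [540.22676105 137.43640702 192.        ]
```

View pics/w3.png

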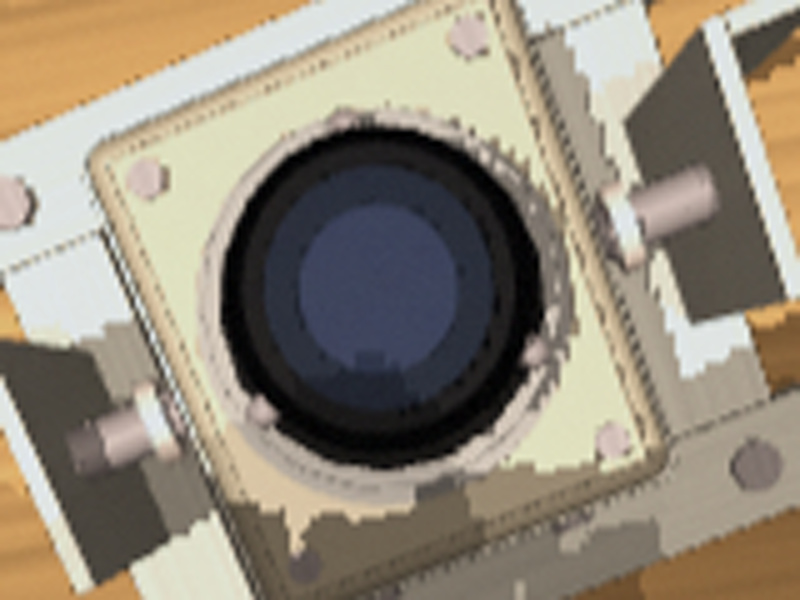

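Two pins show at crop (262,408) and (538,350). The cell's keyways can't be seen, so I'll find them by turning the cell. The bore and tapered tip allow about 4 mm of capture, so I'm moving over the nose now.

Request:
step_arm([
  [0.03,0,0],
  [0.1,-0.003,0],
  [0.19,-0.006,0],
  [0.26,-0.008,0],
  [0.3,-0.009,0],
  [0.307,-0.009,0],
  [0.307,-0.009,0.04],
  [0.307,-0.009,0.09],
  [0.307,-0.009,0.115],
  [0.307,-0.009,0.115],
  [0.307,-0.009,0.115],
], turn=[0,0,0,0,0,0,0,0,0,0,0])

```text
time_s: 7.2
ee_pos: [542.0, 139.9, 228.3]
ee_rot: [-180.0, -0.0, -9.8]
force: [0.2, 0.5, -0.5]
gripper_width: 55.9
gripper_force: 22.0
```

Run:
```python
from h import *
s=env.state();print(s['time_s'],s['ee_pos'],s['ee_rot'],s['force'],s['torque'])
f=cams.grab_frame("scene");cv2.imwrite('pics/s2.png',cv2.resize(f['color'][110:280,260:420],None,fx=3.5,fy=3.5,interpolation=cv2.INTER_CUBIC))
```

```text
7.2 [541.9530876  139.92103379 228.29927348] [-1.79986754e+02 -4.40984265e-02 -9.80410572e+00] [ 0.16312643  0.52334268 -0.53965647] [ 0.03528735  0.03545522 -0.05011329]
```

View pics/s2.png

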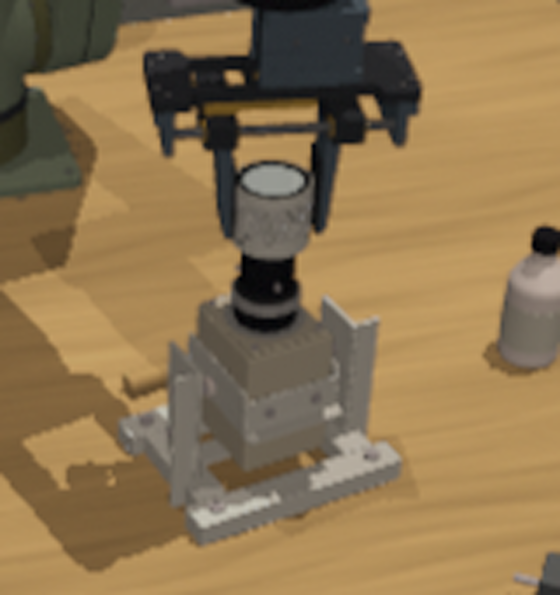

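The cell hangs just above the nose tip and looks slightly right of it in the scene view: cell centre about 273, nose about 267.5. I'll check this against the axis projection.

Run:
```python
from h import *
f=cams.grab_frame("scene");T=f['extrinsics']
for p in([541,139.5,253],[541,139.5,215],[541,139.5,185],[541,139.5,163],[541,142.5,185]):print(p,np.round(proj(f,T,p),2), (np.array(proj(f,T,p))-[260,110])*3.5)
# edge columns
g=cv2.cvtColor(f['color'],6).astype(int)
for v in (166,168,170,172,174,176): print(v,g[v,320:355].tolist()) if v in(168,174) else 0
for v in (185,188,194): print(v,g[v,322:352].tolist())
```

```text
[541, 139.5, 253] [336.84 161.09] [268.92535401 178.81125367]
[541, 139.5, 215] [336.07 174.29] [266.23619722 225.01118617]
[541, 139.5, 185] [335.48 184.36] [264.18508853 260.24940056]
[541, 139.5, 163] [335.06 191.55] [262.71947984 285.42867716]
[541, 142.5, 185] [336.61 184.19] [268.14737146 259.67184651]
168 [134, 116, 37, 44, 48, 44, 36, 62, 95, 101, 99, 104, 107, 111, 111, 113, 113, 114, 115, 113, 113, 114, 112, 111, 108, 102, 101, 100, 91, 50, 18, 32, 48, 54, 106]
174 [131, 129, 115, 60, 48, 43, 39, 71, 94, 101, 107, 105, 107, 110, 101, 104, 98, 93, 109, 105, 104, 108, 104, 102, 98, 103, 95, 89, 86, 56, 26, 42, 55, 109, 154]
185 [150, 150, 150, 151, 149, 131, 92, 8, 11, 10, 9, 12, 12, 11, 12, 13, 13, 13, 10, 7, 11, 28, 102, 151, 151, 150, 150, 149, 150, 149]
188 [154, 155, 154, 154, 150, 130, 81, 8, 8, 7, 10, 9, 10, 10, 10, 10, 9, 9, 10, 10, 8, 41, 109, 152, 153, 154, 155, 156, 156, 156]
194 [149, 152, 148, 148, 92, 71, 51, 23, 15, 15, 14, 12, 10, 10, 9, 11, 12, 11, 13, 16, 15, 24, 50, 91, 134, 158, 158, 158, 158, 156]
```

The scene and top cameras both put the nose about 2.8 mm lower in y, so I'm correcting and then lowering gently.

Request:
step_arm([
  [0.0016,0.0092,0],
  [0.0016,0.0092,0.01],
  [0.0016,0.0092,0.02],
  [0.0016,0.0092,0.028],
  [0.0016,0.0092,0.036],
  [0.0016,0.0092,0.036],
], turn=[0,0,0,0,0,0])

```text
time_s: 8.05
ee_pos: [541.8, 137.1, 217.0]
ee_rot: [180.0, 0.0, -9.8]
force: [-0.8, 0.8, -1.5]
gripper_width: 55.7
gripper_force: 22.0
```

Request:
step_arm([
  [0,0,0.008],
  [0,0,0.016],
  [0,0,0.024],
  [0,0,0.03],
  [0,0,0.03],
], turn=[0,0,0,0,0])

```text
time_s: 8.68
ee_pos: [542.3, 138.1, 208.3]
ee_rot: [-179.9, -0.1, -9.8]
force: [1.3, 5.3, -0.3]
gripper_width: 55.8
gripper_force: 22.0
```

Request:
step_arm([
  [0.0006,-0.004,0],
  [0.0006,-0.004,0.008],
  [0.0006,-0.004,0.014],
  [0.0006,-0.004,0.018],
  [0.0006,-0.004,0.018],
], turn=[0,0,0,0,0])

```text
time_s: 9.3
ee_pos: [542.3, 138.3, 202.6]
ee_rot: [-180.0, -0.0, -9.8]
force: [2.0, 4.3, -1.2]
gripper_width: 56.1
gripper_force: 22.0
```

Request:
step_arm([
  [0.0007,-0.0023,0],
  [0.0007,-0.0023,0.005],
  [0.0007,-0.0023,0.008],
  [0.0007,-0.0023,0.008],
], turn=[0,0,0,0])

```text
time_s: 9.8
ee_pos: [542.3, 138.4, 200.2]
ee_rot: [179.9, 0.0, -9.8]
force: [-0.4, 0.3, -0.6]
gripper_width: 56.1
gripper_force: 22.0
```

Request:
step_arm([
  [0,0,0.004],
  [0,0,0.008],
  [0,0,0.012],
  [0,0,0.012],
], turn=[0,0,0,0])

```text
time_s: 10.3
ee_pos: [542.5, 138.9, 196.4]
ee_rot: [-180.0, 0.0, -9.8]
force: [0.8, 2.2, -0.4]
gripper_width: 55.7
gripper_force: 22.0
```

Already 5 mm below pin-rest height with no load, so the keyways seem to have met the pins. I'll keep going down to the seal.

Request:
step_arm([
  [0.0003,-0.0015,0.006],
  [0.0003,-0.0015,0.012],
  [0.0003,-0.0015,0.018],
  [0.0003,-0.0015,0.02],
  [0.0003,-0.0015,0.02],
], turn=[0,0,0,0,0])

```text
time_s: 10.92
ee_pos: [542.6, 139.1, 190.5]
ee_rot: [180.0, 0.0, -9.8]
force: [0.9, 1.1, -1.7]
gripper_width: 55.9
gripper_force: 22.0
```

Request:
step_arm([
  [0,0,0.005],
  [0,0,0.009],
  [0,0,0.012],
  [0,0,0.012],
], turn=[0,0,0,0])

```text
time_s: 11.42
ee_pos: [542.7, 139.1, 187.5]
ee_rot: [180.0, -0.0, -9.8]
force: [-0.6, 0.7, 5.3]
gripper_width: 56.1
gripper_force: 22.0
```

Request:
step_arm([
  [0,0,0.004],
  [0,0,0.008],
  [0,0,0.011],
  [0,0,0.011],
], turn=[0,0,0,0])

```text
time_s: 11.92
ee_pos: [542.7, 139.1, 185.7]
ee_rot: [-180.0, -0.1, -9.8]
force: [-3.1, -0.3, 12.8]
gripper_width: 55.9
gripper_force: 22.0
```

Request:
step_arm([
  [0,0,0.003],
  [0,0,0.003],
  [0,0,0.003],
  [0,0,0.003],
], turn=[0,0,0,0])

```text
time_s: 12.42
ee_pos: [542.7, 139.1, 185.6]
ee_rot: [-180.0, -0.1, -9.8]
force: [-4.9, -1.1, 16.1]
gripper_width: 55.7
gripper_force: 22.0
```

Run:
```python
from h import *
s=env.state();print(s['time_s'],s['ee_pos'],s['force'],s['torque'],s['gripper_force'])
f=cams.grab_frame("scene");cv2.imwrite('pics/s3.png',cv2.resize(f['color'][130:260,270:410],None,fx=4.4,fy=4.4,interpolation=cv2.INTER_CUBIC))
```

```text
12.425 [542.7452293  139.10100931 185.64850914] [-4.94725917 -1.11806059 16.08946116] [-0.16298513  0.88441483  0.01060451] 22.00195676763542
```

View pics/s3.png

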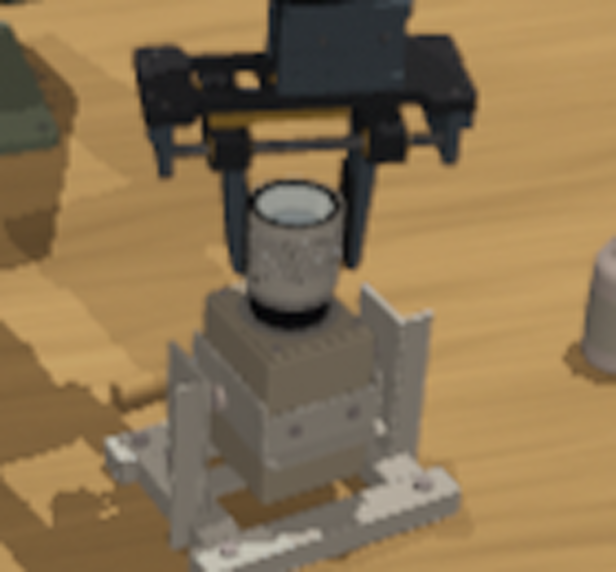

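The cell is square and down on the shoulder: no nose shows under it, TCP stopped at 185.6 mm, which matches fully home, and the push of about 16 N is more than the seal needs. Handing in.

```bash
python3 -c "
from workcell import env
print(env.job_done())"
```

```text
the job is handed in; nothing more can be done
None
```

I handed in the job at about 12.4 s with the filter cell pushed home on the shoulder, still gripped at 22 N and held down with about 16 N; the keyways happened to meet the pins, so no turning was needed, and no verdict came back.

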